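# Lock the purge flow, then tuck and hold the sealing strip on a flow cell

### The arm

A 7-joint arm with a two-finger parallel gripper is mounted at the origin on the work surface. World frame = base frame: x ahead of the robot, y to its left, z up, the work surface at z = 0. Lengths are in m, angles in rad, forces in N, time in s.
With the tool pointing down it reaches from about 0.425 to 0.95 m from the base axis. Payload 4.7 kg.
Tool frame: the origin (TCP) lies on the centre line of the jaws, within the pads' length; the fingertips stand robot.nose_length ahead of it and the grasp point (between the pads) lies 8 mm behind it (robot.nose_length is the distance from the TCP to the fingertips, in m); z points along the fingers, x is the direction in which the jaws open and shut, and the axes are right-handed (so a half turn about z gives the same grasp; the last joint's range is limited). The gripper opens to 85 mm and grips with 20 to 120 N. Pads are 22 mm wide; open, the fingers measure 114 mm over their backs; the gripper's body (76 mm by 85 mm) begins 54 mm behind the grasp point. The pads swing forward as they close: fully open they stand 13 mm farther back than shut.
Start: joints at [1.127, 0.469, -0.049, 1.532, 0.024, 1.141, -0.082], TCP at [0.272, -0.618, 0.242] pointing down, gripper open.
Joint ranges: [-2.59, 2.59], [-0.33, 1.99], [-1.39, 1.29], [0.1, 2.45], [-1.04, 4.18], [0.21, 1.99], [-2.66, 2.66]. Speed limits (rad/s): [2.57, 2.57, 3.14, 3.14, 3.14, 3.14, 3.14].

### API

Orientations are given as [roll, pitch, yaw] about the fixed x, y, z axes, in that order (R = Rz(yaw) Ry(pitch) Rx(roll)).
In Python, from plant import robot gives the robot as it stands. Calls block until the motion is done:
- robot.goto(position, orientation): joint-space move of the TCP to a pose.
- robot.move_straight(position, vel=0.15, attitude=None, contact_N=None): straight line of the TCP; attitude=None keeps the orientation; vel is the mean speed in m/s. With contact_N (N) it stops when the force on the tool has changed by that much, and returns True; else False.
- robot.move_joints(angles): joint-space move.
- robot.grip(opening, strength=None): opening from 0.0 (shut) to 1.0 (fully open); strength is the grip in N (None keeps the last); returns when the fingers have stopped.
- robot.sleep(seconds).
- robot.inverse_kinematics(position, orientation): joint angles nearest the present ones, or None.
- robot.sense(): the state.
- robot.grab_frame(name): name is "scene" or "top"; returns a dict with "image" (384x512x3 uint8, red, green, blue), "range_z" (384x512 float32, m along the optical axis (not along the pixel's ray), 0 where there is no reading), "fx", "fy", "cx", "cy" (pixels), "dist_coeffs" ([k1, k2, p1, p2, k3] as OpenCV has them; the pictures are not rectified), "R" (3x3) and "t" (3): a world point X has camera coordinates R X + t. Camera axes: x right, y down, z forward; pixel columns grow to the right and rows downward; lengths in m; the calibration is good to about 2 mm. A picture is of the moment at which its call begins.
A pose or a line that the arm cannot do raises robot.IKError and nothing moves.
- robot.close_job(): hands the job in, once; it reports no verdict.
The state is a dict: "t": time; "joint_pos": joint angles; "joint_velocities": joint speeds; "effort": joint torques, N m; "tcp_pos": TCP position; "tcp_rot": TCP orientation; "wrist_force": force on the tool from outside, world axes, zero at the start; "torque": the same for the moment, N m; "opening": opening from 0.0 (shut) to 1.0 (fully open).
Only numpy, scipy, OpenCV 4.12 (cv2) and the standard library are available. Lean on these libraries where they do the work, as an engineer would, in place of code of your own. Each camera call takes 0.05 s, during which the arm holds its last target.

### The job

Get the flow cell ready for its purge: turn the black knob on the aluminium flow control until its white pointer is at the red mark, then slide the red lock fully over the knob. Then take the aluminium sealing strip by its green fin and slide its front edge under the blue lapped flap on the white cell bed, centred, square and fully home against the stop, without lifting the flap. Finish while holding the strip pressed flat on the black pad with about 10 N, and leave everything else on the bench alone.

Things in the scene. Friction and masses are not known exactly. Their poses are not given: they have to be found in the camera images.
- knob (a joint): Angle (rad, 0 to 2.2) of the black knob on the flow control, growing counter-clockwise seen from above. At 1.4 the white pointer is at the red mark, which lies straight on from the knob along the control's +x. The knob starts at 0.15 to 0.8 and stays where it is left; it needs about 0.04 N m.
- knob_grip (a point): Point on the (vertical) axis of the knob, at the height to grip its upright bar: 44 mm long, 10 mm thick, 30 mm tall, top 8 mm above this point, over a disc of radius 24 mm and 8 mm thick whose top is 22 mm below this point. At any time the white pointer end of the bar points (knob - 1.4) rad counter-clockwise from +x of point valve_top.
- valve_top (a point): On the fixed aluminium block of the flow control (190 mm along its x, 90 mm along its y, 45 mm high, standing on the bench): the point of its top face under the knob, 55 mm in +x from the block's centre. +x is the direction in which the lock slides, +z up.
- lock (a joint): Travel (m) of the red lock along the control's +x: 0 fully back (start), 0.060 fully over the knob, its two prongs then on both sides of the knob's bar. It slides stiffly (about 2 N) and stays where it is left.
- lock_tab (a point): Grip point in the upright red tab of the lock, moving with it: tab 10 mm thick along the control's x, 36 mm wide, top 12 mm above this point; the lock's body, 24 mm long in x, begins 23 mm below this point. 135 mm behind (-x of) the knob axis when fully back.
- fin (a point): Grip point in the green fin of the loose sealing strip, turning with the strip (None while held): 30 mm above the strip's underside and 95 mm behind (-x of) its front edge. The fin stands on the plate, 10 mm thick along x, 60 mm along y, top 44 mm above the underside.
- strip_front (a point): Middle of the strip's front (+x) edge, at its underside.
- strip: The sealing strip: flat aluminium plate, 110 mm along its x, 120 mm along y, 4 mm thick, about 0.17 kg, z up; starts flat on the bench. Origin at the centre of its underside; the fin is 40 mm behind it (-x). A black line across the plate 45 mm behind the front (+x) edge meets the flap's edge when the strip is home.
- home (a point): Fixed to the white cell bed (board 280 x 240 mm, top 60 mm above the bench): where the middle of the strip's front edge belongs, at the foot of the stop, on the pad's top (63 mm above the bench). +x is the direction of tucking. The stop is a rigid dark bar under the flap, 150 mm wide, 7 mm higher than the pad. The flow cell starts 60 mm beyond, 57 mm above the pad.
- pad: Thin black pad fixed on the bed, 135 mm along x from the stop towards the open side, 170 mm wide, 3 mm thick. Origin 25 mm behind (-x of) point home, at its underside.
- flap_edge (a point): Fixed point where the middle of the free (yellow-lined) edge of the blue flap lies when down, at its underside: 45 mm behind (-x of) point home, 10 mm above the pad. The flap, 75 mm long, 160 mm wide, 3 mm thick, then lies level.
- flap (a joint): Angle (rad) of the blue flap about its hinge at the far (+x) side: 0 down, growing as its free edge rises (0.08 is about 6 mm there). Light, falls back by its weight.
- reagent: Amber bottle, 64 mm across, 150 mm tall; bystander, origin under its centre.
- beaker: Glass beaker, 72 mm across, 90 mm tall; bystander.
- jar: Jar with red cap, 60 mm across, 70 mm tall; bystander.
- spanner: Steel spanner, 150 mm long, lying; bystander.
- fitting: Upright brass fitting, 24 mm across, 35 mm tall; bystander.
- collar: Aluminium collar, 52 mm across, 16 mm tall; bystander.
- driver: Screwdriver, 170 mm long, yellow handle, lying; bystander.

How it is judged:
By the outcome, as a careful person would: the job done as asked, in the order asked, and still so for the second after the job is handed in, while the arm keeps its last pose, push and grip.
It also fails if it takes over 58 s, if anything falls off the work surface, if the arm or the gripper's body presses on something with over 40 N, if the wrist force passes 120 N, or if a joint passes its speed limit or range.

## Working session

There is one attempt and no reset: what is moved stays moved. The work goes in short steps, each a Python script; the robot and the scene stay as the last script left them, time stands still between calls to the robot, and variables do not carry over. Pictures are saved under pics/ and viewed, and the job is handed in when it is done.

```bash
ls; mkdir -p pics; cat > h.py <<'E'
import numpy as np, cv2
from plant import robot
def save(f,name):
    cv2.imwrite(name, cv2.cvtColor(f["image"],cv2.COLOR_RGB2BGR))
def world(f):
    h,w=f["range_z"].shape
    u,v=np.meshgrid(np.arange(w),np.arange(h))
    K=np.array([[f["fx"],0,f["cx"]],[0,f["fy"],f["cy"]],[0,0,1]])
    p=cv2.undistortPoints(np.stack([u,v],-1).reshape(-1,1,2).astype(np.float64),K,np.array(f["dist_coeffs"],float)).reshape(h,w,2)
    z=f["range_z"].astype(float)
    c=np.dstack([p[...,0]*z,p[...,1]*z,z])
    W=(c-np.array(f["t"]))@np.array(f["R"])
    W[z==0]=np.nan
    return W
def project(f,X):
    K=np.array([[f["fx"],0,f["cx"]],[0,f["fy"],f["cy"]],[0,0,1]])
    r,_=cv2.Rodrigues(np.array(f["R"],float))
    return cv2.projectPoints(np.array(X,float).reshape(-1,1,3),r,np.array(f["t"],float),K,np.array(f["dist_coeffs"],float))[0].reshape(-1,2)
E
python3 - <<'E'
from h import *
import pickle
s=robot.sense(); print(s["t"],s["tcp_pos"],s["tcp_rot"],s["wrist_force"],robot.nose_length,s["opening"])
F={}
for n in("scene","top"):
    f=robot.grab_frame(n);F[n]=f;save(f,f"pics/{n}0.png");print(n,f["fx"],f["cx"],f["cy"],f["dist_coeffs"],-np.array(f["R"]).T@f["t"])
pickle.dump(F,open("f0.pkl","wb"))
E
```

```text
pics
0.0 [ 0.27178672 -0.61725478  0.2412397 ] [ 3.14147967e+00  1.97247021e-03 -1.15601079e+00] [ 0.80866805  1.11459625 -0.79342308] 0.011 1.0044497311549798
scene 495.1047128292509 246.26421365621823 195.69999722415258 [-0.048157  0.        0.        0.        0.      ] [1.37733136 0.13257181 1.52652788]
top 379.71613757454026 255.0981102761963 191.41419965221573 [-0.04328354  0.          0.          0.          0.        ] [0.4480505  0.03120449 1.26191255]
```

View pics/scene0.png

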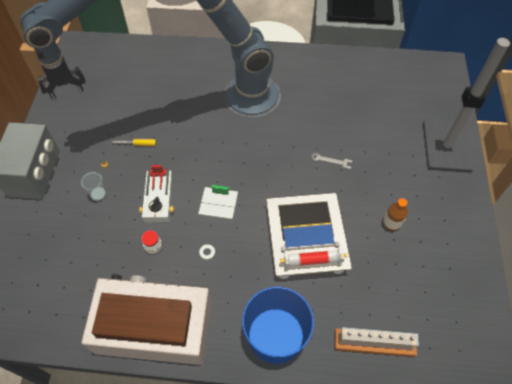

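View pics/top0.png

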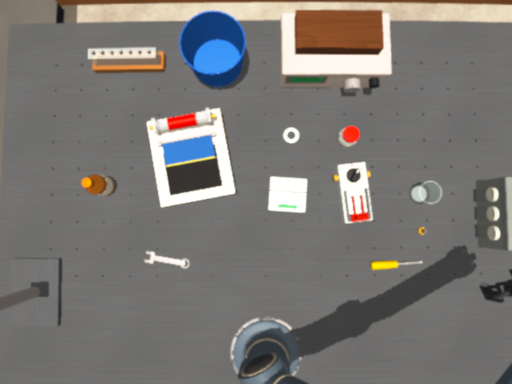

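The scene picture shows the flow control at about (157,195), the strip at (218,202) and the bed at (308,235). In the top picture they are at (355,192), (288,194) and (191,158). The objects are small, so I'll enlarge the crops.

```bash
python3 - <<'E'
from h import *
import pickle
F=pickle.load(open("f0.pkl","rb"))
def crop(n,x0,x1,y0,y1,k,name):
    im=cv2.cvtColor(F[n]["image"],cv2.COLOR_RGB2BGR)[y0:y1,x0:x1]
    cv2.imwrite(name,cv2.resize(im,None,fx=k,fy=k,interpolation=cv2.INTER_CUBIC))
crop("top",260,390,150,240,6,"pics/c_top_vs.png")
crop("top",140,250,100,215,5,"pics/c_top_bed.png")
crop("scene",130,250,155,230,6,"pics/c_sc_vs.png")
for n,pts in (("top",[(355,165),(355,215),(350,176),(365,192),(288,185),(288,208),(280,195),(190,150),(190,175),(195,200),(180,122),(300,230)]),):
    W=world(F[n])
    for u,v in pts: print(n,u,v,np.round(W[v,u],4))
E
```

```text
top 355 165 [ 0.6092 -0.2921  0.0405]
top 355 215 [ 0.4472 -0.2835  0.0606]
top 350 176 [ 0.5723 -0.2722  0.0516]
top 365 192 [ 0.5207 -0.3198  0.0507]
top 288 185 [ 0.5478 -0.0768  0.0044]
top 288 208 [ 0.4714 -0.0759  0.0064]
top 280 195 [ 0.5146 -0.0498  0.0058]
top 190 150 [0.6539 0.2372 0.0781]
top 190 175 [0.5765 0.2394 0.0617]
top 195 200 [0.4971 0.2239 0.0558]
top 180 122 [0.7352 0.2628 0.1126]
top 300 230 [ 0.3986 -0.1155  0.0009]
```

View pics/c_top_vs.png

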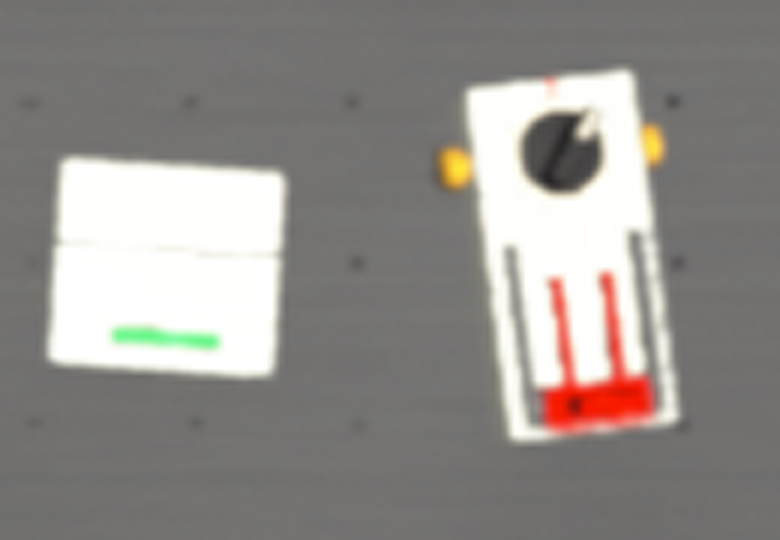

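View pics/c_top_bed.png

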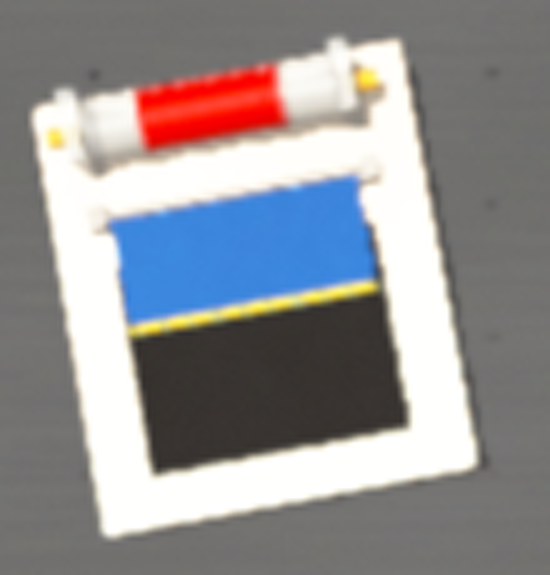

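View pics/c_sc_vs.png

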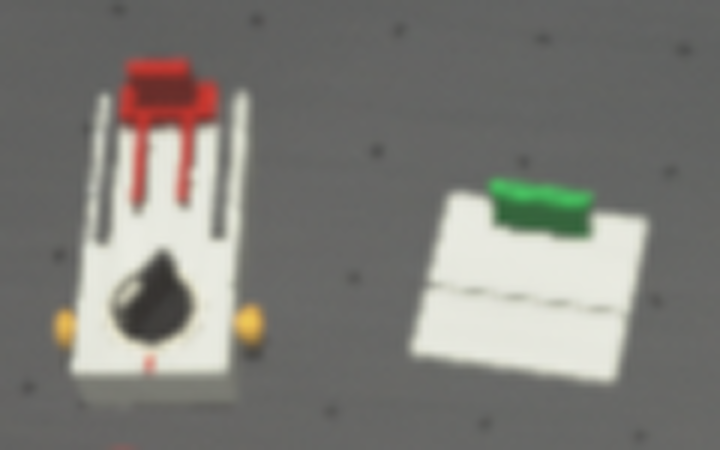

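```bash
cat > fit.py <<'E'
from h import *
from scipy.optimize import least_squares
from scipy.ndimage import map_coordinates, gaussian_filter
def tow(p,L):
    x,y,a=p; c,s=np.cos(a),np.sin(a); L=np.asarray(L,float)
    return np.stack([x+c*L[:,0]-s*L[:,1],y+s*L[:,0]+c*L[:,1],L[:,2]],1)
def rect(x0,x1,y0,y1,z,which="fblr"):
    d=dict(f=((x1,y0,z),(x1,y1,z)),b=((x0,y0,z),(x0,y1,z)),l=((x0,y1,z),(x1,y1,z)),r=((x0,y0,z),(x1,y0,z)))
    return [d[k] for k in which]
def fit(views,p0,iters=6,half=4,trim=0.06,verbose=True):
    """views: list of (frame, scalar image, segments)"""
    p=np.array(p0,float)
    for it in range(iters):
        obs=[]
        h=half if it<3 else max(2.5,half*0.6)
        for f,img,segs in views:
            for a,b in segs:
                t=np.linspace(trim,1-trim,40)[:,None]
                L=np.array(a)*(1-t)+np.array(b)*t
                uv=project(f,tow(p,L)); d=np.gradient(uv,axis=0); d/=np.linalg.norm(d,axis=1)[:,None]
                n=np.stack([-d[:,1],d[:,0]],1)
                s=np.arange(-h,h+.01,0.25)
                P=uv[:,None]+s[None,:,None]*n[:,None]
                v=map_coordinates(img,[P[...,1],P[...,0]],order=1,mode='nearest')
                g=np.abs(np.gradient(v,axis=1)); k=g.argmax(1); m=g.max(1)
                for i in range(len(t)):
                    if m[i]<0.35*np.median(m) : continue
                    w=np.where(np.abs(s-s[k[i]])<1.6,g[i],0); 
                    obs.append((f,L[i],P[i,0]+(w@s/w.sum()+h)*n[i],n[i]))
        fr={id(o[0]):o[0] for o in obs}
        def res(q):
            r=[]
            for k,f in fr.items():
                o=[o for o in obs if o[0] is f]
                uv=project(f,tow(q,[x[1] for x in o]))
                r.append(np.sum((uv-np.array([x[2] for x in o]))*np.array([x[3] for x in o]),1))
            return np.concatenate(r)
        p=least_squares(res,p,loss="soft_l1",f_scale=0.4).x
    r=res(p)
    if verbose: print("pose",np.round(p[:2],4),"yaw",round(p[2],4),"rms px",round(float(np.sqrt(np.mean(r**2))),2),len(r))
    return p
def gray(f): return f["image"].astype(float).mean(2)
def chan(f,c): return f["image"].astype(float)[...,c]
E
python3 - <<'E'
from fit import *
import pickle
F=pickle.load(open("f0.pkl","rb")); T,S=F["top"],F["scene"]
gT,gS=gray(T),gray(S)
for nm,vs in (("top",[T]),("scene",[S]),("both",[T,S])):
    print(nm)
    mk=lambda segs:[(f,gray(f),segs) for f in vs]
    print(" strip");fit(mk(rect(-.055,.055,-.06,.06,.004,"flr" if nm!="top" else "fblr")),(0.515,-.077,-0.05))
    print(" valve");fit(mk(rect(-.095,.095,-.045,.045,.045,"fblr")),(0.525,-.297,0.1),half=3)
    print(" board");fit(mk(rect(-.14,.14,-.12,.12,.06,"blr")),(0.62,.235,0.18))
for nm,vs in (("top",[T]),("scene",[S])):
    print(nm)
    print(" pad (home)");fit([(f,gray(f),rect(-.135,-.05,-.085,.085,.063,"blr")) for f in vs],(0.65,.235,0.18),half=3)
    print(" flapedge");
    fit([(f,chan(f,0)-chan(f,2),rect(-.046,-.044,-.08,.08,.076,"b")) for f in vs],(0.65,.235,0.18),half=3)
E
```

```text
top
 strip
pose [ 0.5175 -0.0745] yaw -0.0714 rms px 0.72 160
 valve
pose [ 0.5221 -0.288 ] yaw 0.1067 rms px 0.71 160
 board
pose [0.6343 0.2397] yaw 0.1821 rms px 0.38 120
scene
 strip
pose [ 0.5191 -0.0726] yaw -0.072 rms px 0.23 120
 valve
pose [ 0.5232 -0.2861] yaw 0.1034 rms px 0.82 151
 board
pose [0.6357 0.2416] yaw 0.1824 rms px 0.23 120
both
 strip
pose [ 0.5196 -0.0731] yaw -0.0719 rms px 0.54 240
 valve
pose [ 0.5223 -0.287 ] yaw 0.1049 rms px 0.8 310
 board
pose [0.6348 0.2408] yaw 0.1822 rms px 0.4 240
top
 pad (home)
pose [0.6621 0.2448] yaw 0.1818 rms px 0.55 120
 flapedge
pose [ 4.3508 -0.4067] yaw 1.3135 rms px 1.39 40
scene
 pad (home)
pose [0.6621 0.2462] yaw 0.181 rms px 0.28 120
 flapedge
pose [-12.4026  27.3322] yaw -3.1561 rms px 1.42 40
```

```bash
python3 - <<'E'
from fit import *
import pickle
F=pickle.load(open("f0.pkl","rb"))
P=dict(strip=(.5188,-.0733,-.0719),valve=(.5226,-.287,.105),home=(.6621,.2455,.1817))
def draw(n,key,segs,x0,x1,y0,y1,k,name):
    f=F[n];im=cv2.resize(cv2.cvtColor(f["image"],cv2.COLOR_RGB2BGR)[y0:y1,x0:x1],None,fx=k,fy=k,interpolation=cv2.INTER_CUBIC)
    for ke,sg,c in segs:
        for a,b in sg:
            uv=(project(f,tow(P[ke],[a,b]))-[x0-.5,y0-.5])*k
            cv2.line(im,*[tuple(int(round(q)) for q in w) for w in uv],c,1)
    return im
kx=.055
def bar(ang,z):
    c,s=np.cos(ang),np.sin(ang)
    return [((kx-.022*c,-.022*s,z),(kx+.022*c,.022*s,z))]
segs=[("strip",rect(-.055,.055,-.06,.06,.004),(255,0,0)),("strip",rect(-.045,-.035,-.03,.03,.044),(255,0,255)),("valve",rect(-.095,.095,-.045,.045,.045),(255,0,0)),
("valve",rect(kx-.14,kx-.13,-.018,.018,.045+.008+.022+.012+.0),(0,255,0)),("valve",bar(-.75,.083),(0,255,255)),
("home",rect(-.135,-.05,-.085,.085,.063),(0,255,0)),("home",rect(-.045,.03,-.08,.08,.076),(0,0,255))]
a=draw("top",None,segs,320,390,150,230,8,0);b=draw("scene",None,segs,130,190,155,225,9,0)
cv2.imwrite("pics/ov1a.png",a);cv2.imwrite("pics/ov1b.png",b)
c=draw("top",None,segs,140,310,100,220,4,0);cv2.imwrite("pics/ov2.png",c)
d=draw("scene",None,segs,190,360,170,290,4,0);cv2.imwrite("pics/ov3.png",d)
E
```

```text
(no output)
```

View pics/ov1a.png

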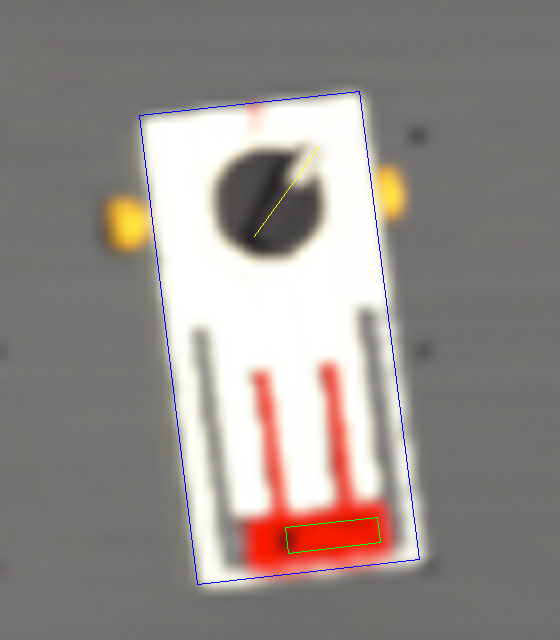

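View pics/ov1b.png

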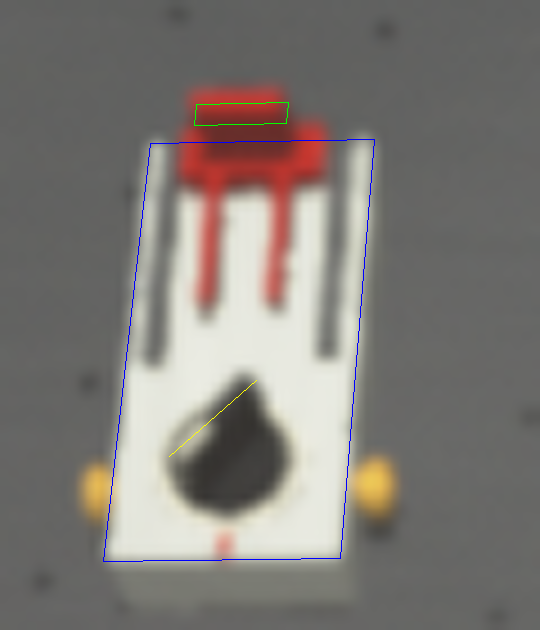

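View pics/ov2.png

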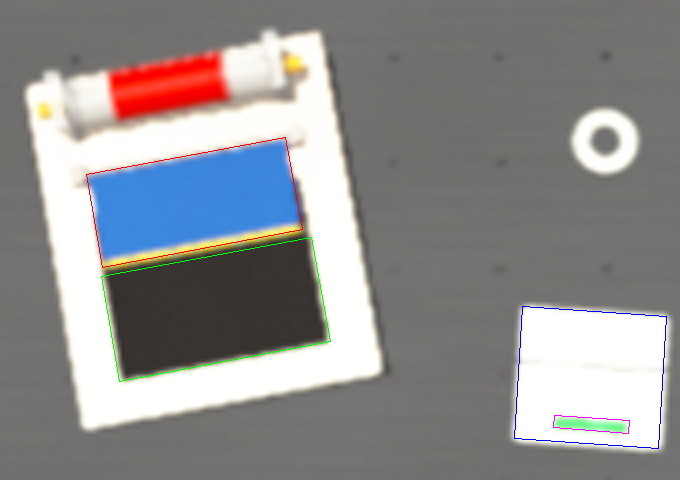

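View pics/ov3.png

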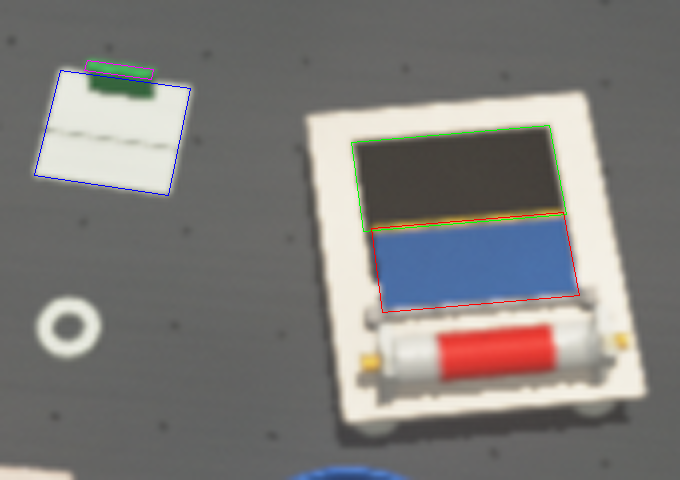

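The strip, pad and flap overlays match the edges to within about a pixel. Next I'll refine the knob centre and angle and the lock tab from the depth data.

```bash
python3 - <<'E'
from fit import *
import pickle
F=pickle.load(open("f0.pkl","rb"))
v=(.5226,-.287,.105); c,s=np.cos(v[2]),np.sin(v[2])
for n in F:
    W=world(F[n]); 
    d=W[...,:2]-v[:2]; lx=d[...,0]*c+d[...,1]*s; ly=-d[...,0]*s+d[...,1]*c; z=W[...,2]
    im=F[n]["image"].astype(int)
    m=(abs(lx)<.11)&(abs(ly)<.055)
    # knob
    k=m&(abs(lx-.055)<.035)&(abs(ly)<.035)&(z>.066)
    print(n,"knob hi pts",k.sum(), "z max",np.round(np.sort(z[k])[-5:],3), "mean",lx[k].mean()-.055,ly[k].mean())
    if k.sum()>4:
        w,V=np.linalg.eigh(np.cov(np.stack([lx[k],ly[k]]))); print("  axis",np.arctan(V[1,1]/V[0,1]),np.sqrt(w))
    r=m&(im[...,0]>130)&(im[...,1]<90)&(lx<-.02)
    print("  red z pct",np.round(np.percentile(z[r],[5,25,50,75,95,99]),4))
    for lo,hi in((.045,.058),(.058,.07),(.07,.1)):
        q=r&(z>lo)&(z<hi)
        if q.sum(): print("   red",lo,q.sum(),"lx",np.round(np.percentile(lx[q],[2,50,98]),4),"ly",np.round(np.percentile(ly[q],[2,50,98]),4))
    dk=m&(im.max(2)<110)&(lx>0)&(z<.066)
    b=m&(abs(lx)<.09)&(im.min(2)>200); print("  top z",np.median(z[b]))
    wht=m&(abs(lx-.055)<.03)&(abs(ly)<.03)&(z>.07)&(im.min(2)>130); print("  white hi",wht.sum(),lx[wht].mean()-.055 if wht.sum() else 0,ly[wht].mean() if wht.sum() else 0)
E
```

```text
scene knob hi pts 60 z max [0.087 0.087 0.087 0.089 0.091] mean 0.0005031619398810569 0.001758282776476564
  axis -0.6266893584424862 [0.00363791 0.01347347]
  red z pct [0.052  0.0585 0.0617 0.0874 0.096  0.0993]
   red 0.045 28 lx [-0.0929 -0.0743 -0.0463] ly [-0.0284 -0.0011  0.0267]
   red 0.058 53 lx [-0.0904 -0.0693 -0.0264] ly [-0.027   0.0035  0.0273]
   red 0.07 31 lx [-0.0857 -0.0805 -0.0748] ly [-0.0178 -0.0002  0.0158]
  top z 0.04460727414865967
  white hi 16 0.0009222513386982975 -0.002788022806822731
top knob hi pts 60 z max [0.087 0.087 0.088 0.089 0.089] mean -0.002112932285816785 0.001395434942442459
  axis -0.5962120606116477 [0.00324885 0.01319217]
  red z pct [0.0567 0.0601 0.065  0.0948 0.0981 0.0987]
   red 0.045 9 lx [-0.0886 -0.0768 -0.0556] ly [-0.0299  0.0072  0.0211]
   red 0.058 52 lx [-0.09   -0.0758 -0.0522] ly [-0.0267  0.0013  0.0259]
   red 0.07 49 lx [-0.0868 -0.0817 -0.0769] ly [-0.019   0.0028  0.0175]
  top z 0.04549146073010308
  white hi 16 0.01007957065615183 -0.00813378935916504
```

```bash
cat > poses.py <<'E'
import numpy as np
V=np.array([.5224,-.286]); VY=.105
vd=np.array([np.cos(VY),np.sin(VY)])
KN=V+.055*vd; TAB=V-.080*vd
STR=np.array([.5188,-.0733,-.0719]); FIN=STR[:2]-.040*np.array([np.cos(STR[2]),np.sin(STR[2])])
HOME=np.array([.6621,.2455,.1817])
KA=-0.62
E
python3 - <<'E'
from h import *; from poses import *
import pickle
F=pickle.load(open("f0.pkl","rb"))
W=world(F["top"]); im=F["top"]["image"].astype(int)
g=(im[...,0]>170)&(im[...,2]<110)&(im[...,1]>110)&(W[...,1]<-.2)&(W[...,1]>-.4)
print("gold z",np.percentile(W[g][:,2],[50,95]), W[g][:,:2].min(0),W[g][:,:2].max(0))
print(robot.sense()["joint_pos"])
for off in(np.pi/2,-np.pi/2):
    for a in (KA,0): print(off,a,np.round(robot.inverse_kinematics([*KN,.068],[np.pi,0,VY+a+off]),2))
for off in (0,np.pi,-np.pi):
    for nm,p,y in(("tab",[*TAB,.078],VY),("fin",[*FIN,.022],STR[2]),("home",[.5687,.2283,.085],HOME[2])):
        q=robot.inverse_kinematics(p,[np.pi,0,y+off]); print(off,nm,None if q is None else np.round(q,2))
E
```

```text
gold z [0.02485558 0.06170685] [ 0.26722826 -0.39835791] [ 0.99290945 -0.22371452]
[ 1.12712218  0.46938716 -0.04859833  1.53353584  0.02409718  1.14103383
 -0.08229638]
1.5707963267948966 -0.62 [ 0.77  0.67 -0.56  1.74  0.45  0.86  1.07]
1.5707963267948966 0 [ 0.84  0.7  -0.66  1.73  0.53  0.89  1.63]
-1.5707963267948966 -0.62 [ 0.37  0.6   0.02  1.77 -0.02  0.78 -1.68]
-1.5707963267948966 0 [ 0.46  0.6  -0.1   1.76  0.08  0.78 -1.15]
0 tab [ 0.82  0.48 -0.4   2.    0.28  0.71  0.36]
0 fin [ 0.41  0.53 -0.44  2.14  0.42  0.56 -0.4 ]
0 home [ 0.12  0.69 -0.81  1.79  0.61  0.93 -0.78]
3.141592653589793 tab [ 0.34  0.45  0.22  2.03 -0.15  0.67 -2.39]
3.141592653589793 fin [-0.62  0.68  0.91  2.19 -0.89  0.7  -2.29]
3.141592653589793 home [ 0.31  0.89 -1.18  1.78  0.92  1.14  2.14]
-3.141592653589793 tab [ 0.34  0.45  0.22  2.03 -0.15  0.67 -2.39]
-3.141592653589793 fin [-0.62  0.68  0.91  2.19 -0.89  0.7  -2.29]
-3.141592653589793 home [ 0.31  0.89 -1.18  1.78  0.92  1.14  2.14]
```

```bash
cat > look.py <<'E'
from fit import *
def look(tag,boxes):
    out={}
    for n,(x0,x1,y0,y1,k) in boxes.items():
        f=robot.grab_frame(n); out[n]=f
        im=cv2.cvtColor(f["image"],cv2.COLOR_RGB2BGR)[y0:y1,x0:x1]
        cv2.imwrite(f"pics/{tag}_{n}.png",cv2.resize(im,None,fx=k,fy=k,interpolation=cv2.INTER_CUBIC))
    return out
def st(m=""):
    s=robot.sense(); print(m,"t",round(s["t"],2),"tcp",np.round(s["tcp_pos"],4),"rot",np.round(s["tcp_rot"],3),"F",np.round(s["wrist_force"],1),"M",np.round(s["torque"],2),"op",round(s["opening"],3)); return s
E
python3 - <<'E'
from look import *; from poses import *
y=VY+KA-np.pi/2
robot.goto([*KN,.17],[np.pi,0,y]); st("above")
robot.grip(0.55,30); st("open")
c=robot.move_straight([*KN,.0695],vel=.12,contact_N=8); st(f"down {c}")
look("knob1",{"scene":(120,200,140,240,6)})
E
```

```text
above t 1.78 tcp [ 0.5766 -0.2816  0.1701] rot [-3.141e+00 -1.000e-03 -2.087e+00] F [-0.  -0.  -0.5] M [-0.03 -0.02  0.  ] op 1.0
open t 2.25 tcp [ 0.577  -0.2804  0.17  ] rot [-3.142 -0.    -2.086] F [-0.3 -0.   0.9] M [-0.03 -0.01  0.04] op 0.549
down False t 3.23 tcp [ 0.5777 -0.2805  0.0703] rot [-3.14   0.    -2.086] F [0.2 1.1 0.7] M [0.03 0.04 0.02] op 0.551
```

View pics/knob1_scene.png

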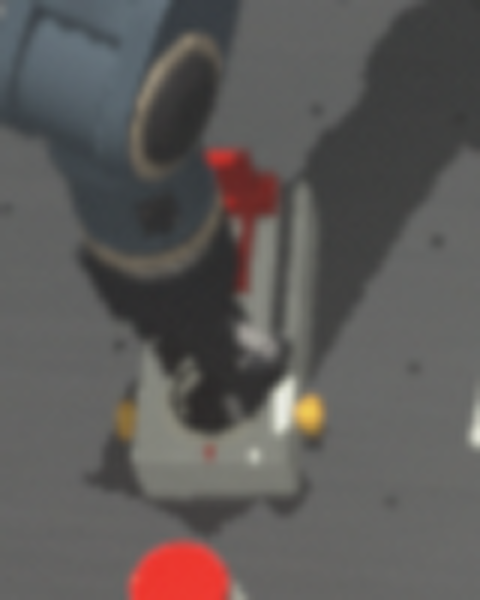

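The picture shows the gripper over the knob, with the fingers around the bar near (225,370) in the crop. The red mark is visible at (208,452) and the red tab at (240,170). I'll close and turn.

```bash
python3 - <<'E'
from look import *; from poses import *
robot.grip(0.0,40); st("closed")
y0=VY+KA-np.pi/2
for a in np.linspace(KA,0,4)[1:]:
    robot.goto([*KN,.0695],[np.pi,0,VY+a-np.pi/2]); st(f"a {a:.2f}")
robot.sleep(.3); st()
E
```

```text
closed t 3.7 tcp [ 0.5762 -0.2825  0.0703] rot [-3.141e+00 -3.000e-03 -2.087e+00] F [-3.7 -4.5  4.7] M [-0.83  0.82  0.  ] op 0.105
a -0.41 t 3.98 tcp [ 0.5761 -0.2826  0.0703] rot [-3.142e+00 -2.000e-03 -1.881e+00] F [-3.9 -3.9  5. ] M [-0.8   0.78  0.  ] op 0.108
a -0.21 t 4.27 tcp [ 0.5761 -0.2827  0.0703] rot [ 3.141e+00 -2.000e-03 -1.674e+00] F [-4.6 -3.7  5.6] M [-0.84  0.78  0.01] op 0.11
a 0.00 t 4.55 tcp [ 0.5761 -0.2828  0.0703] rot [ 3.141e+00 -2.000e-03 -1.467e+00] F [-3.1 -4.   5.8] M [-0.82  0.81  0.01] op 0.108
 t 4.85 tcp [ 0.5761 -0.2828  0.0704] rot [ 3.140e+00 -3.000e-03 -1.468e+00] F [-4.7 -3.9  5.6] M [-0.84  0.73  0.03] op 0.109
```

```bash
python3 - <<'E'
from look import *; from poses import *
import pickle
robot.grip(0.45); st("open")
p=robot.sense()["tcp_pos"]
robot.move_straight([p[0],p[1],.16],vel=.25)
TABr=TAB+[-.0008,-.002]
robot.goto([*TABr,.16],[np.pi,0,VY]); st("above tab")
F=look("knob2",{"scene":(120,200,140,240,6),"top":(320,400,140,240,6)})
pickle.dump(F,open("f1.pkl","wb"))
E
```

```text
open t 5.24 tcp [ 0.5774 -0.2794  0.0693] rot [-3.141e+00  1.000e-03 -1.465e+00] F [-0.3  0.   0.2] M [-0.04  0.04 -0.  ] op 0.449
above tab t 7.13 tcp [ 0.4421 -0.2962  0.1595] rot [-3.141  0.     0.105] F [ 0.6 -0.6 -0.4] M [-0.    0.   -0.01] op 0.451
```

View pics/knob2_scene.png

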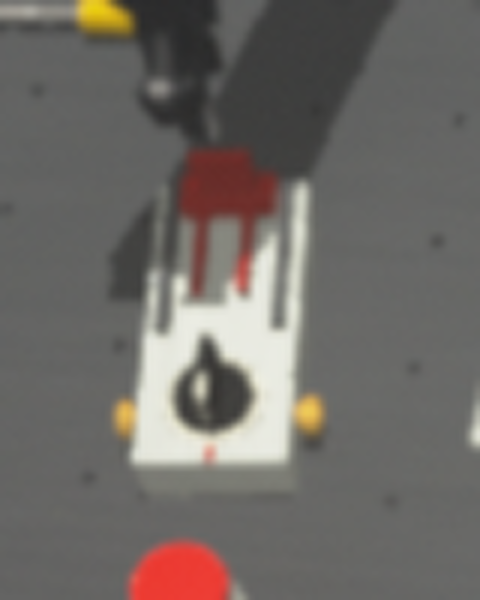

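View pics/knob2_top.png

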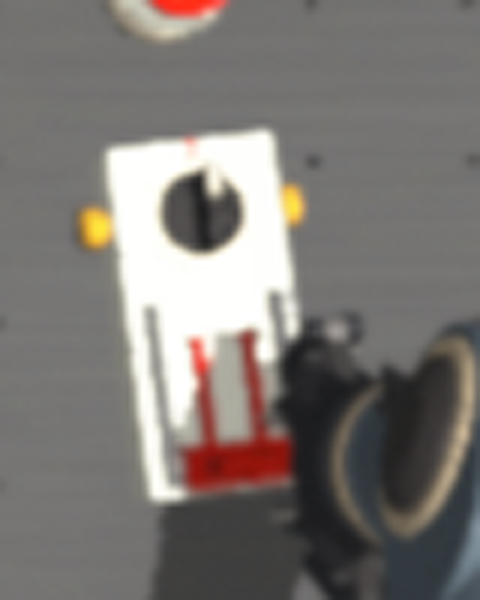

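The pointer is close to the red mark, but the bar looks slightly short of the control's axis. In the top crop the bar runs from (202,245) to (213,175). I'll measure the angle from depth.

```bash
cat > knob.py <<'E'
from fit import *
def knob(F,c0=(.5763,-.2815),VY=.105):
    c,s=np.cos(VY),np.sin(VY)
    for n in F:
        W=world(F[n]); d=W[...,:2]-np.array(c0); lx=d[...,0]*c+d[...,1]*s; ly=-d[...,0]*s+d[...,1]*c; z=W[...,2]
        for lo in (.062,.066,.07):
            k=(abs(lx)<.032)&(abs(ly)<.032)&(z>lo)&(z<.1)
            w,V=np.linalg.eigh(np.cov(np.stack([lx[k],ly[k]])))
            print(n,lo,k.sum(),"ctr",np.round([lx[k].mean(),ly[k].mean()],4),"axis",round(float(np.arctan(V[1,1]/V[0,1])),3),np.round(np.sqrt(w),4))
E
python3 - <<'E'
from knob import *
import pickle
for f in("f0.pkl","f1.pkl"): knob(pickle.load(open(f,"rb")))
from look import st
F=pickle.load(open("f1.pkl","rb"))
print("valve refit top");fit([(F["top"],gray(F["top"]),rect(-.095,.095,-.045,.045,.045,"fl"))],(.5221,-.288,.105),half=3)
F=pickle.load(open("f0.pkl","rb"))
for w in("fblr","lr","fb"):
  for n in F: print(w,n);fit([(F[n],gray(F[n]),rect(-.095,.095,-.045,.045,.045,w))],(.5221,-.288,.105),half=3)
E
```

```text
scene 0.062 71 ctr [0.0023 0.0016] axis -0.624 [0.0035 0.0135]
scene 0.066 60 ctr [0.0015 0.0019] axis -0.627 [0.0036 0.0135]
scene 0.07 55 ctr [0.0018 0.0016] axis -0.613 [0.0037 0.0134]
top 0.062 62 ctr [-0.0009  0.0016] axis -0.593 [0.0033 0.0133]
top 0.066 60 ctr [-0.0011  0.0016] axis -0.596 [0.0032 0.0132]
top 0.07 56 ctr [-0.0011  0.0013] axis -0.596 [0.0032 0.0132]
scene 0.062 53 ctr [0.0046 0.002 ] axis -0.014 [0.0031 0.0139]
scene 0.066 48 ctr [0.0043 0.0017] axis -0.011 [0.0031 0.0138]
scene 0.07 43 ctr [0.0037 0.0015] axis -0.002 [0.0031 0.0134]
top 0.062 72 ctr [-0.0004  0.0014] axis -0.002 [0.0032 0.013 ]
top 0.066 64 ctr [-0.0003  0.001 ] axis 0.001 [0.0032 0.013 ]
top 0.07 60 ctr [-0.0006  0.0008] axis -0.007 [0.0032 0.0133]
valve refit top
pose [ 0.5218 -0.2873] yaw 0.1098 rms px 0.1 80
fblr scene
pose [ 0.5232 -0.2861] yaw 0.1029 rms px 0.81 151
fblr top
pose [ 0.5221 -0.288 ] yaw 0.1068 rms px 0.71 160
lr scene
pose [ 1.5581 -0.1949] yaw 0.0728 rms px 1.42 80
lr top
pose [ 0.524  -0.2878] yaw 0.1056 rms px 0.57 80
fb scene
pose [ 0.3924 -0.0785] yaw -0.0202 rms px 0.97 80
fb top
pose [0.4788 0.0622] yaw 0.1179 rms px 1.26 77
```

Knob axis offset is about 0.00 ± 0.01 rad, so the knob is at about 1.40. Now the lock.

```bash
python3 - <<'E'
from look import *; from poses import *
import pickle
TABr=TAB+[-.0008,-.002]
c=robot.move_straight([*TABr,.0795],vel=.12,contact_N=8); st(f"down {c}")
robot.grip(0.0,40); s=st("closed")
tgt=TABr+.060*vd
c=robot.move_straight([*(TABr+.05*vd),.0795],vel=.08,contact_N=20); st(f"slide {c}")
c=robot.move_straight([*(TABr+.068*vd),.0795],vel=.04,contact_N=12); s2=st(f"slide {c}")
print("travel",(np.array(s2["tcp_pos"])-s["tcp_pos"])[:2]@vd)
E
```

```text
down False t 8.06 tcp [ 0.4427 -0.2965  0.08  ] rot [ 3.141e+00 -1.000e-03  1.050e-01] F [ 0.3 -1.2 -0.3] M [-0.04 -0.06  0.02] op 0.451
closed t 8.42 tcp [ 0.4425 -0.2967  0.0804] rot [ 3.14e+00 -1.00e-03  1.05e-01] F [-1.2 -0.6  5.4] M [0.04 0.26 0.12] op 0.11
slide False t 9.19 tcp [ 0.4933 -0.291   0.0804] rot [ 3.141e+00 -3.000e-03  1.060e-01] F [1.9 0.2 4.7] M [ 0.07 -0.3   0.15] op 0.11
slide True t 9.56 tcp [ 0.5019 -0.2901  0.0804] rot [3.141 0.006 0.105] F [-2.3 -0.1  5. ] M [0.01 0.4  0.16] op 0.11
travel 0.059838775721506574
```

```bash
python3 - <<'E'
from look import *; from poses import *
import pickle
TABr=TAB+[-.0008,-.002]
robot.move_straight([*(TABr+.066*vd),.0795],vel=.03,contact_N=15); s2=st("push")
print("travel",(np.array(s2["tcp_pos"])-[0.4425,-.2967,.0804])[:2]@vd)
robot.grip(0.3); s=st("open"); 
robot.move_straight([*s["tcp_pos"][:2],.16],vel=.25)
fd=np.array([np.cos(STR[2]),np.sin(STR[2])])
FINr=FIN+[-.001,-.002]
robot.goto([*FINr,.15],[np.pi,0,STR[2]]); st("above fin")
F=look("lock",{"scene":(120,200,140,240,6),"top":(320,400,140,240,6)})
pickle.dump(F,open("f2.pkl","wb"))
E
```

```text
push t 9.77 tcp [ 0.502  -0.2901  0.0804] rot [-3.141  0.014  0.105] F [-2.7  1.2  6.9] M [0.16 0.21 0.17] op 0.109
travel 0.05989868236213007
open t 10.07 tcp [ 0.5024 -0.2898  0.0798] rot [-3.14   0.013  0.105] F [ 0.4  0.3 -0.5] M [ 0.03 -0.02 -0.01] op 0.298
above fin t 11.43 tcp [ 0.478  -0.0737  0.1495] rot [ 3.141e+00  1.000e-03 -7.300e-02] F [ 0.3 -0.1 -0.7] M [ 0.04 -0.01  0.01] op 0.303
```

View pics/lock_scene.png

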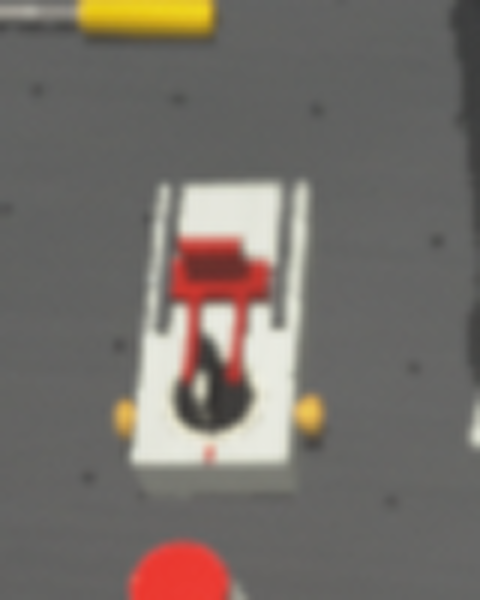

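View pics/lock_top.png

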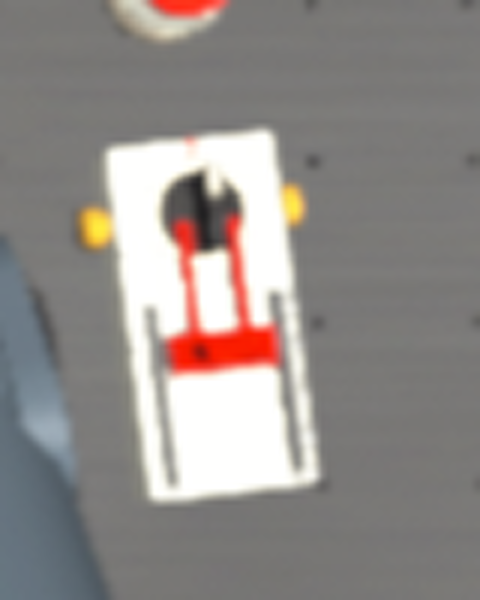

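The pictures show both prongs beside the bar (crop (185,240) and (235,225) in top) and the body at (222,350). The travel was 59.9 mm into the end stop. Next I'll grip the fin.

```bash
python3 - <<'E'
from look import *; from poses import *
import pickle
FINr=FIN+[-.001,-.0015]
c=robot.move_straight([*FINr,.0225],vel=.12,contact_N=8); st(f"down {c}")
robot.grip(0.0,80); s=st("closed")
robot.move_straight([*FINr,.15],vel=.15); st("lift")
hd=np.array([np.cos(HOME[2]),np.sin(HOME[2])])
# staging: front edge 0.075 behind home (30 mm before flap edge)
p=HOME[:2]-.095*hd-.085*hd
robot.goto([*p,.15],[np.pi,0,HOME[2]]); robot.sleep(.3); st("stage hi")
F=look("stage",{"scene":(190,390,120,290,4),"top":(130,310,90,240,4)})
pickle.dump(F,open("f3.pkl","wb"))
E
```

```text
down False t 12.74 tcp [ 0.4785 -0.0719  0.0231] rot [ 3.142e+00 -1.000e-03 -7.200e-02] F [0.8 0.2 0.4] M [ 0.   -0.05 -0.  ] op 0.3
closed t 13.03 tcp [ 0.4785 -0.072   0.0233] rot [ 3.141e+00 -1.000e-03 -7.200e-02] F [-1.5  0.1  5.5] M [0.06 0.25 0.04] op 0.107
lift t 14.03 tcp [ 0.477  -0.072   0.1491] rot [-3.141e+00  2.000e-03 -7.200e-02] F [ 0.3  0.3 -1.9] M [-0.04  0.05 -0.04] op 0.106
stage hi t 15.43 tcp [0.4855 0.2118 0.15  ] rot [ 3.141 -0.     0.18 ] F [-0.7 -0.7 -2.3] M [-0.02  0.06  0.04] op 0.106
```

View pics/stage_scene.png

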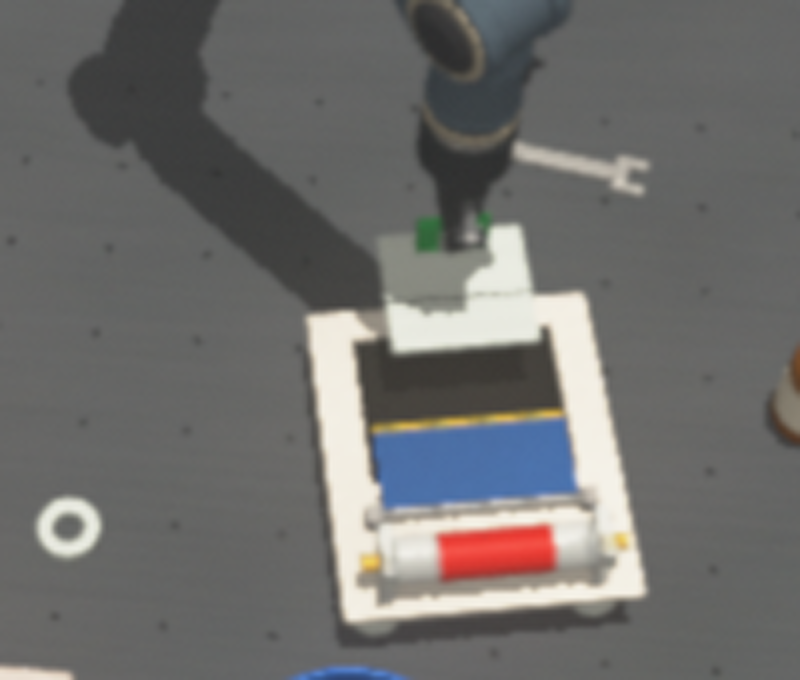

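View pics/stage_top.png

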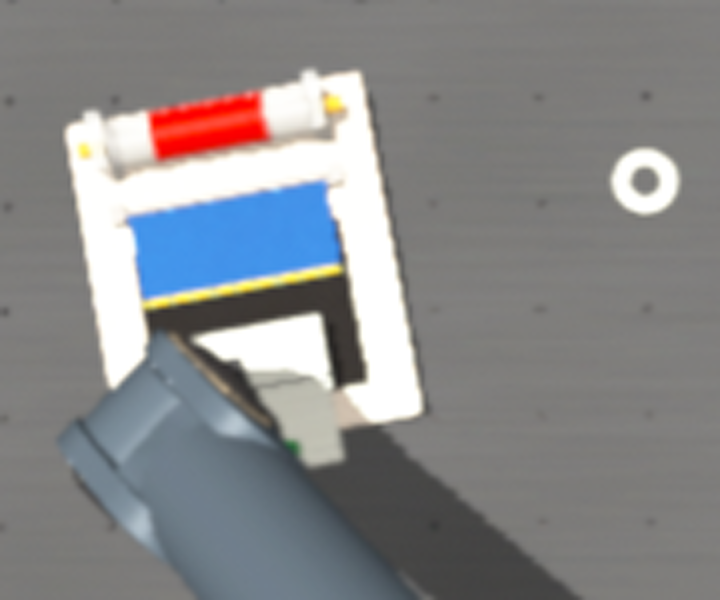

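The strip is held level and roughly square ahead of the flap: front edge at crop (465,345) in scene, yellow flap edge at (465,420). I'll lower it close to the pad and measure it relative to the bed.

```bash
python3 - <<'E'
from look import *; from poses import *
import pickle
hd=np.array([np.cos(HOME[2]),np.sin(HOME[2])])
p=HOME[:2]-.095*hd-.075*hd
robot.move_straight([*p,.0915],vel=.12,contact_N=8); robot.sleep(.4); s=st("low")
F=look("low",{"scene":(190,390,120,290,4),"top":(130,310,90,240,4)})
pickle.dump(F,open("f4.pkl","wb"))
zt=s["tcp_pos"][2]-.0232+.004
print("pred strip top z",zt)
S,T=F["scene"],F["top"]
W=world(S)
c0=np.array(s["tcp_pos"][:2])+.040*hd
a=HOME[2]
a1=fit([(S,gray(S),rect(-.055,.055,-.06,.06,zt,"fr"))],(*c0,a),half=3)
a2=fit([(T,gray(T),rect(-.02,.055,-.06,.06,zt,"fr"))],(*c0,a),half=3)
h1=fit([(S,gray(S),rect(-.135,-.06,-.085,.085,.063,"lr"))],(.6621,.2462,.181),half=3)
b1=fit([(S,gray(S),rect(-.14,.14,-.12,.12,.06,"lr"))],(.6357,.2416,.1824),half=3)
for nm,st_,hm in(("scene",a1,(.6621,.2462,.1815)),("top",a2,(.6621,.2448,.182))):
    d=st_[:2]-np.array(hm[:2]); c,sn=np.cos(hm[2]),np.sin(hm[2])
    print(nm,"strip ctr in home frame",d[0]*c+d[1]*sn,-d[0]*sn+d[1]*c,"dyaw",st_[2]-hm[2])
# depth plane of strip
for n,f in F.items():
    W=world(f); d=W[...,:2]-c0; lx=d[...,0]*np.cos(a)+d[...,1]*np.sin(a); ly=-d[...,0]*np.sin(a)+d[...,1]*np.cos(a)
    m=(lx>-.02)&(lx<.05)&(abs(ly)<.052)&(f["image"].min(2)>110)&(abs(W[...,2]-zt)<.02)
    A=np.stack([lx[m],ly[m],np.ones(m.sum())],1); r=np.linalg.lstsq(A,W[...,2][m],rcond=None)[0]; print(n,m.sum(),"plane slopes",r[:2],"z at ctr",r[2])
    m=(lx>.065)&(lx<.08)&(abs(ly)<.07)&(abs(W[...,2]-.063)<.02)&(f["image"].max(2)<90)
    print("  pad z",np.median(W[...,2][m]),m.sum())
E
```

```text
low t 16.57 tcp [0.4951 0.2148 0.0919] rot [-3.142e+00 -1.000e-03  1.820e-01] F [ 0.6 -0.1 -1.6] M [-0.06  0.02 -0.03] op 0.104
pred strip top z 0.07270659237276567
pose [0.5359 0.2233] yaw 0.1784 rms px 0.55 74
pose [0.5364 0.2202] yaw 0.1876 rms px 0.24 71
pose [-0.6655 -0.0138] yaw 0.0879 rms px 0.35 80
pose [0.6355 0.2416] yaw 0.1825 rms px 0.28 80
scene strip ctr in home frame -0.1282769434257965 0.00024127433409813076 dyaw -0.0030838841734696643
top strip ctr in home frame -0.12809409010876824 -0.0014715241100903172 dyaw 0.005640622782039584
scene 555 plane slopes [-0.00824625 -0.00530456] z at ctr 0.07244348936004555
  pad z 0.06400299276720803 88
top 350 plane slopes [-0.0039157   0.00379409] z at ctr 0.07280566231484367
  pad z 0.06307527731925942 201
```

View pics/low_scene.png

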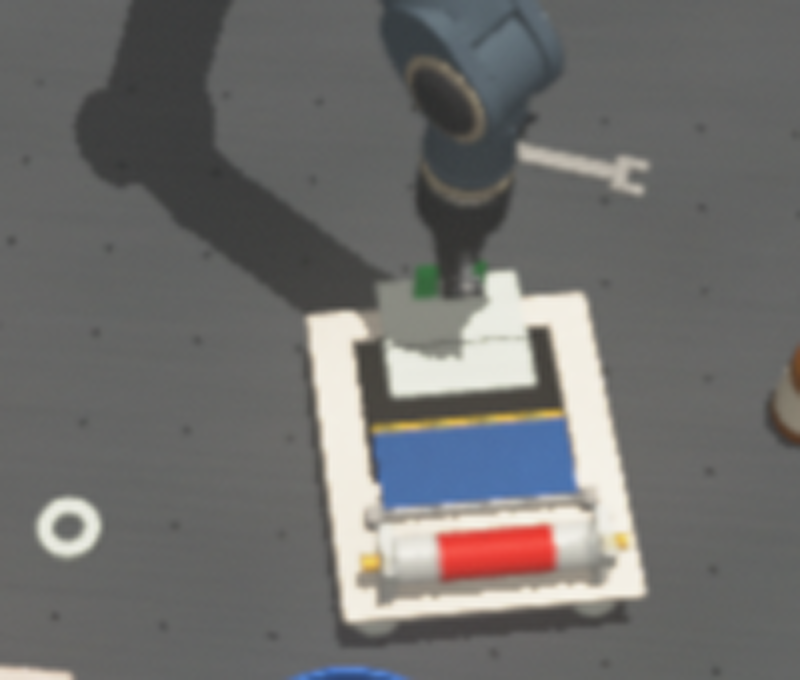

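View pics/low_top.png

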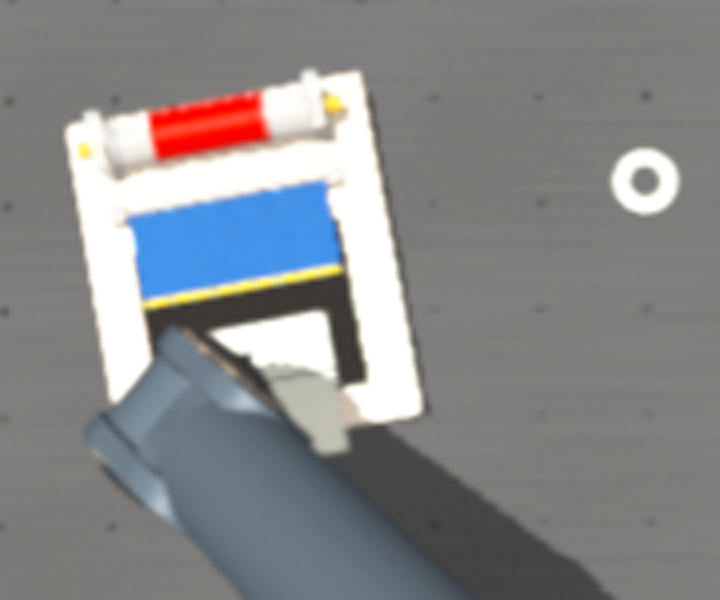

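```bash
python3 - <<'E'
from look import *; from poses import *
import pickle
hd=np.array([np.cos(HOME[2]),np.sin(HOME[2])]); nd=np.array([-hd[1],hd[0]])
base=HOME[:2]+.0005*nd
P=lambda back,z:[*(base-(.095+back)*hd),z]
robot.move_straight(P(.070,.0883),vel=.06); st("pre")
c=robot.move_straight(P(.012,.0883),vel=.06,contact_N=5); s=st(f"insert {c}")
d=np.array(s["tcp_pos"][:2])-HOME[:2]; print("tcp along",d@hd+.095,"lat",d@nd)
F=look("ins",{"scene":(190,390,120,290,4)})
pickle.dump(F,open("f5.pkl","wb"))
W=world(F["scene"]);d=W[...,:2]-HOME[:2];lx=d@hd;ly=d@nd
m=(F["scene"]["image"][...,2]>1.3*F["scene"]["image"][...,0].astype(float))&(abs(ly)<.075)&(lx>-.05)&(lx<.03)
W0=world(pickle.load(open("f0.pkl","rb"))["scene"])
for lo in(-.045,-.025,-.005): 
    q=m&(lx>lo)&(lx<lo+.02); print("flap z now/before",np.nanmedian(W[...,2][q]),np.nanmedian(W0[...,2][q]))
E
```

```text
pre t 16.92 tcp [0.5    0.2162 0.088 ] rot [-3.141  0.     0.181] F [-0.5  0.2 -2.3] M [ 0.04  0.03 -0.01] op 0.106
insert False t 18.03 tcp [0.5563 0.2266 0.0882] rot [3.141e+00 1.000e-03 1.820e-01] F [ 0.2  0.3 -2.3] M [-0.01  0.07  0.01] op 0.106
tcp along -0.012488477807818116 lat 0.0005469941879997759
flap z now/before 0.07574972043935331 0.07587681543356933
flap z now/before 0.07566928748460203 0.0756284993660585
flap z now/before 0.07579893924460532 0.0753685529003154
```

View pics/ins_scene.png

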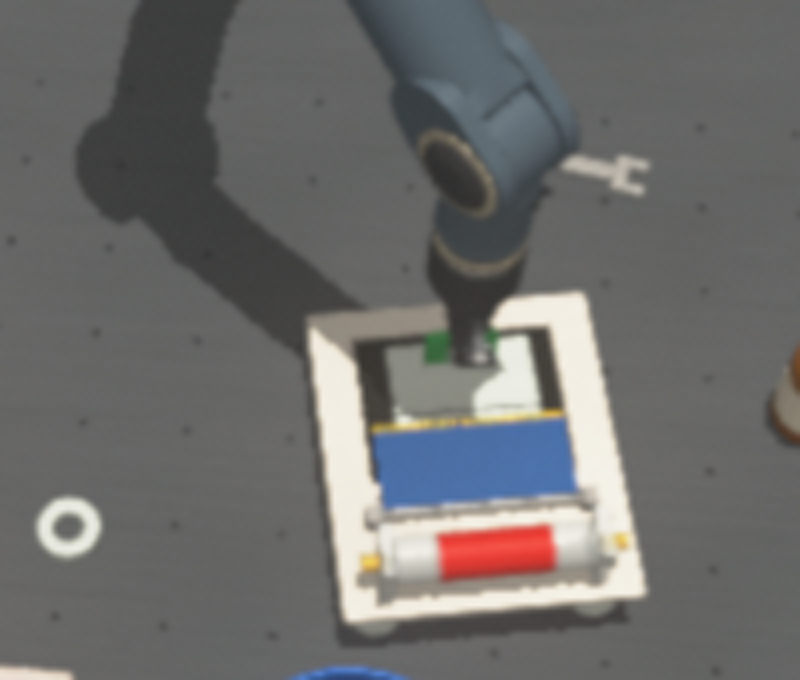

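The strip is under the flap and the flap is still down (z unchanged within 0.5 mm). The black line at crop (440,412) is about 12 mm short of the edge. I'll touch down, then push to the stop.

```bash
python3 - <<'E'
from look import *; from poses import *
hd=np.array([np.cos(HOME[2]),np.sin(HOME[2])]); nd=np.array([-hd[1],hd[0]])
base=HOME[:2]+.0005*nd
P=lambda back,z:[*(base-(.095+back)*hd),z]
def rep(m):
    s=st(m); d=np.array(s["tcp_pos"][:2])-HOME[:2]; print("   along",round(d@hd+.095,4),"lat",round(d@nd,4),"Fx",round(np.array(s["wrist_force"][:2])@hd,2)); return s
c=robot.move_straight(P(.012,.0845),vel=.02,contact_N=3); s=rep(f"touch {c}")
z=s["tcp_pos"][2]
c=robot.move_straight(P(.004,z-.0003),vel=.03,contact_N=8); rep(f"fwd {c}")
c=robot.move_straight(P(-.008,z-.0003),vel=.02,contact_N=8); s=rep(f"fwd2 {c}")
robot.sleep(.3); rep("settle")
E
```

```text
touch True t 18.3 tcp [0.5569 0.2269 0.0864] rot [ 3.141e+00 -1.000e-03  1.820e-01] F [-0.2  0.   4. ] M [-0.03  0.02  0.03] op 0.108
   along -0.0119 lat 0.0007 Fx -0.15
fwd False t 18.74 tcp [0.5652 0.2285 0.0864] rot [-3.142  0.     0.182] F [ 0.1 -0.1  2.2] M [ 0.06 -0.11  0.03] op 0.106
   along -0.0033 lat 0.0008 Fx 0.1
fwd2 True t 19.02 tcp [0.5654 0.2285 0.0864] rot [3.141 0.004 0.182] F [-1.3 -0.8  4. ] M [ 0.03 -0.14  0.01] op 0.101
   along -0.0032 lat 0.0008 Fx -1.42
settle t 19.32 tcp [0.5654 0.2285 0.0864] rot [3.141 0.004 0.182] F [ 0.2 -0.3  4.1] M [-0.04 -0.27 -0.  ] op 0.103
   along -0.0032 lat 0.0007 Fx 0.18
```

```bash
cat > rep.py <<'E'
from look import *; from poses import *
hd=np.array([np.cos(HOME[2]),np.sin(HOME[2])]); nd=np.array([-hd[1],hd[0]])
base=HOME[:2]+.0005*nd
P=lambda back,z:[*(base-(.095+back)*hd),z]
def rep(m):
    s=st(m); d=np.array(s["tcp_pos"][:2])-HOME[:2]; print("   along",round(d@hd+.095,4),"lat",round(d@nd,4),"Fx",round(np.array(s["wrist_force"][:2])@hd,2)); return s
E
python3 - <<'E'
from rep import *
import pickle
c=robot.move_straight(P(-.004,.0866),vel=.02,contact_N=12); s=rep(f"fwd {c}")
robot.sleep(.2); rep("settle")
F=look("stop",{"scene":(220,370,180,290,5)})
pickle.dump(F,open("f6.pkl","wb"))
E
```

```text
fwd True t 19.63 tcp [0.5673 0.2291 0.0867] rot [3.14  0.01  0.182] F [-2.  -1.1  5. ] M [-0.06 -0.09 -0.05] op 0.102
   along -0.0012 lat 0.001 Fx -2.15
settle t 19.83 tcp [0.5673 0.2292 0.0867] rot [3.14  0.009 0.182] F [-2.3 -0.9  5.2] M [-0.01 -0.1  -0.08] op 0.107
   along -0.0012 lat 0.001 Fx -2.41
```

View pics/stop_scene.png

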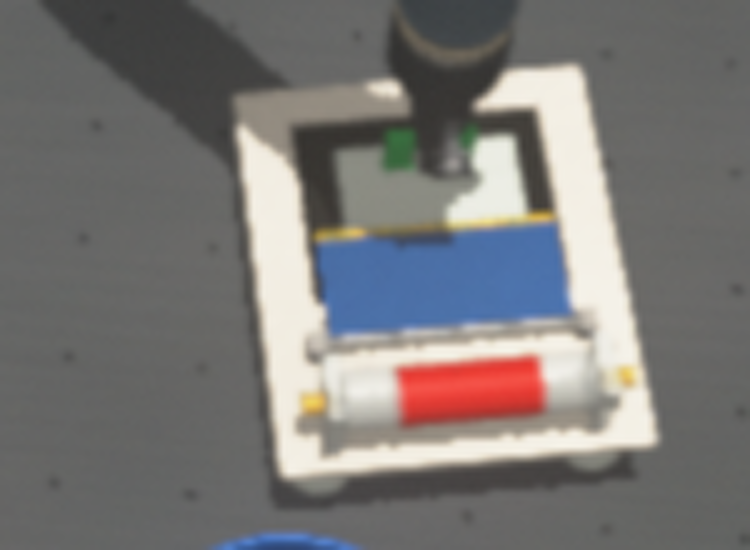

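The black line has reached the yellow flap edge (crop y about 225), but the side margins look slightly uneven. I'll fit them at sub-pixel precision.

```bash
cat > meas.py <<'E'
from rep import *
def meas(S,zt=.067,hm=(.6621,.2462,.1815),show=None):
    hh=np.array([np.cos(hm[2]),np.sin(hm[2])])
    g=gray(S)
    c0=np.array(hm[:2])-.055*hh
    for w in ("blr","br","bl"):
        segs=rect(-.055,.005,-.06,.06,zt,w.replace("b",""))+[((-.055,-.055,zt),(-.055,-.033,zt)),((-.055,.036,zt),(-.055,.055,zt))]
        a=fit([(S,g,segs)],(*c0,hm[2]),half=3,trim=.12,verbose=False)
        d=a[:2]-np.array(hm[:2]); print(w,"front x",round(d@hh+.055,4),"lat",round(-d[0]*hh[1]+d[1]*hh[0],4),"dyaw",round(a[2]-hm[2],4))
    h=fit([(S,g,rect(-.135,-.05,-.085,.085,.063,"blr"))],hm,half=3,trim=.1)
    return a
E
python3 - <<'E'
from meas import *
import pickle
S=pickle.load(open("f6.pkl","rb"))["scene"]
a=meas(S)
# overlay
k=5;x0,y0=220,180
im=cv2.resize(cv2.cvtColor(S["image"],cv2.COLOR_RGB2BGR)[y0:290,x0:370],None,fx=k,fy=k,interpolation=cv2.INTER_CUBIC)
hm=(.6621,.2462,.1815)
for segs,c in((rect(-.11,0,-.06,.06,.067),(0,0,255)),(rect(-.135,-.05,-.085,.085,.063),(0,255,0)),(rect(-.045,.03,-.08,.08,.076),(255,255,0))):
    for p,q in segs:
        uv=(project(S,tow(hm,[p,q]))-[x0-.5,y0-.5])*k
        cv2.line(im,*[tuple(int(round(t)) for t in w) for w in uv],c,1)
cv2.imwrite("pics/stop_ov.png",im)
E
```

```text
blr front x -0.0026 lat 0.0032 dyaw 0.0101
br front x -0.0025 lat 0.002 dyaw 0.0088
bl front x -0.0027 lat 0.0044 dyaw 0.0109
pose [0.6609 0.2463] yaw 0.1884 rms px 0.47 109
```

View pics/stop_ov.png

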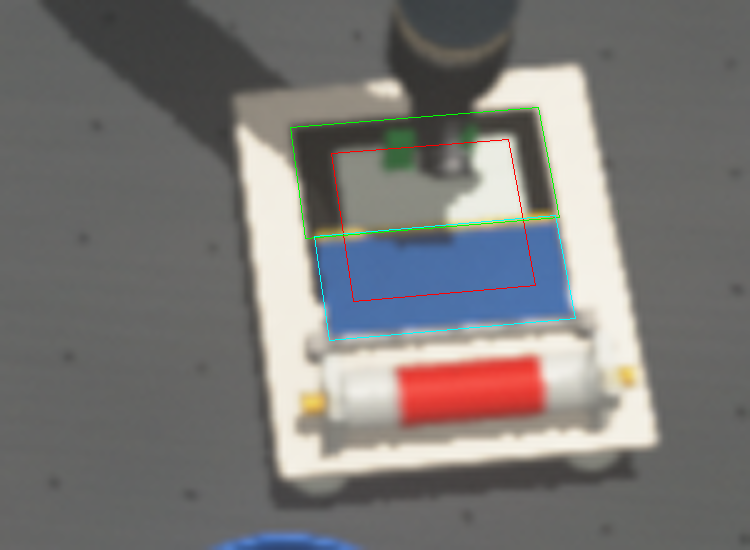

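```bash
python3 - <<'E'
from meas import *
import pickle
z=.0866
for b in (-.004,-.007,-.010):
    c=robot.move_straight(P(b,z),vel=.02,contact_N=14); robot.sleep(.15); s=rep(f"fwd to {b} {c}")
    if c: break
F=look("stop2",{"scene":(220,370,180,290,5),"top":(130,280,90,210,5)})
pickle.dump(F,open("f7.pkl","wb")); meas(F["scene"])
E
```

```text
fwd to -0.004 True t 20.27 tcp [0.5674 0.2291 0.0871] rot [3.138 0.015 0.183] F [-2.9 -1.5  7.2] M [ 0.04 -0.11 -0.02] op 0.101
   along -0.0011 lat 0.001 Fx -3.08
blr front x -0.0031 lat 0.0032 dyaw 0.0067
br front x -0.003 lat 0.0019 dyaw 0.0062
bl front x -0.0032 lat 0.0044 dyaw 0.0067
pose [0.6612 0.2459] yaw 0.1826 rms px 0.38 108
```

View pics/stop2_top.png

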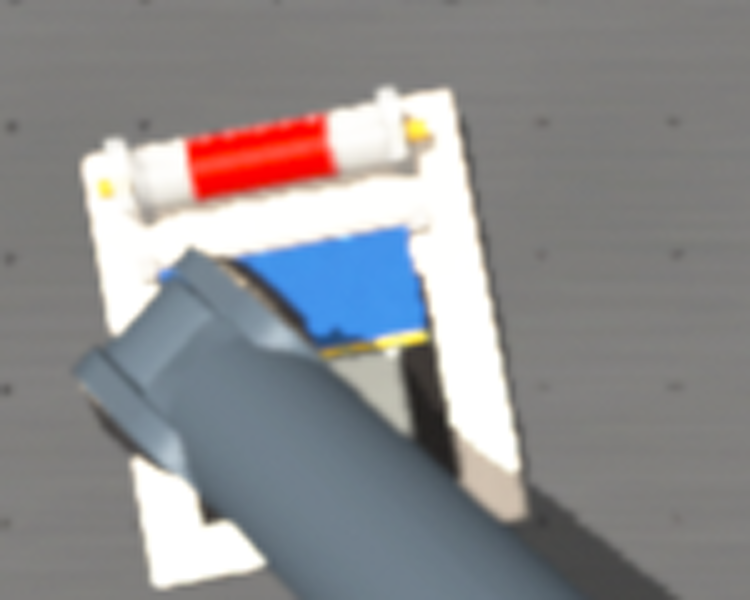

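View pics/stop2_scene.png

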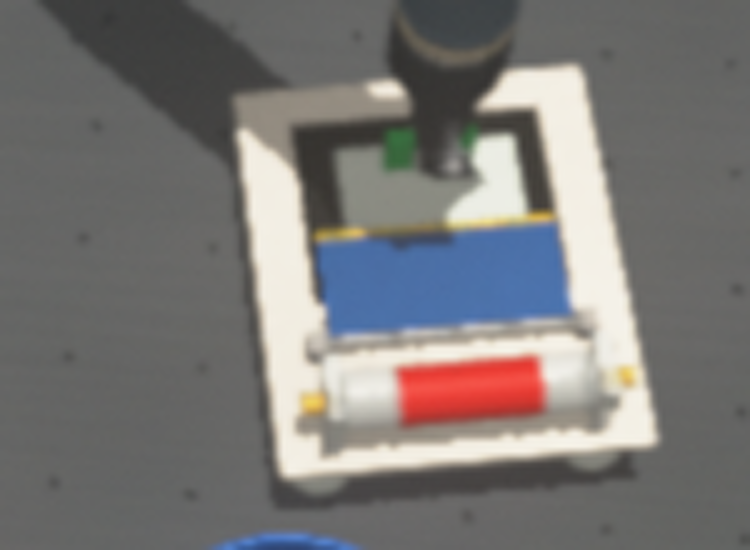

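```bash
python3 - <<'E'
from meas import *
ori=[np.pi,0,HOME[2]]
robot.move_straight(P(.0015,.0862),vel=.02,attitude=ori); robot.sleep(.2); rep("relax")
robot.move_straight(P(-.001,.0862),vel=.02,attitude=ori); robot.sleep(.2); rep("to .001")
robot.move_straight(P(-.003,.0862),vel=.02,attitude=ori); robot.sleep(.2); rep("to .003")
c=robot.move_straight(P(-.006,.0862),vel=.02,contact_N=25); rep(f"to .006 {c}"); robot.sleep(.2); rep("")
E
```

```text
relax t 20.82 tcp [0.5672 0.229  0.0864] rot [-3.141 -0.     0.182] F [0.4 1.4 5.7] M [ 0.17 -0.06  0.04] op 0.106
   along -0.0013 lat 0.001 Fx 0.65
to .001 t 21.3 tcp [0.5673 0.229  0.0864] rot [3.141 0.004 0.182] F [-6.1 -1.4  9.9] M [-0.07  1.04  0.01] op 0.103
   along -0.0012 lat 0.0009 Fx -6.24
to .003 t 21.75 tcp [0.5673 0.229  0.0864] rot [3.139 0.008 0.183] F [-12.4  -2.8  14.2] M [-0.33  1.83 -0.03] op 0.102
   along -0.0012 lat 0.0009 Fx -12.74
to .006 False t 22.05 tcp [0.5673 0.229  0.0864] rot [3.137 0.014 0.183] F [-21.   -5.6  21.5] M [-0.71  3.09 -0.06] op 0.102
   along -0.0012 lat 0.0009 Fx -21.65
 t 22.25 tcp [0.5673 0.229  0.0864] rot [3.137 0.014 0.183] F [-20.   -5.1  21. ] M [-0.7   3.03 -0.14] op 0.104
   along -0.0012 lat 0.0009 Fx -20.62
```

The strip stays at along = -1.2 mm under a 21 N push, so it is hard against the stop. Next I'll cross-check centring in the top picture, comparing the strip's right edge with the pad's right edge.

```bash
python3 - <<'E'
from meas import *
import pickle
from scipy.ndimage import map_coordinates
def edge(f,hm,ly0,z,x0,x1,g):
    hh=np.array([np.cos(hm[2]),np.sin(hm[2])]);nn=np.array([-hh[1],hh[0]])
    out=[]
    for x in np.linspace(x0,x1,12):
        ys=np.arange(ly0-.012,ly0+.012,.0004)
        pts=np.array([[*(np.array(hm[:2])+x*hh+y*nn),z] for y in ys]); uv=project(f,pts)
        v=map_coordinates(g,[uv[:,1],uv[:,0]],order=1); 
        d=np.abs(np.gradient(v)); k=d.argmax(); w=np.where(abs(ys-ys[k])<.005,d,0); out.append(w@ys/w.sum())
    return np.round([np.median(out),np.std(out)],4)
F=pickle.load(open("f7.pkl","rb")); F0=pickle.load(open("f0.pkl","rb")); F4=pickle.load(open("f4.pkl","rb"))
for n,hm in(("top",(.6621,.2448,.182)),("scene",(.6621,.2462,.1815))):
    f=F[n];g=gray(f)
    print(n,"strip R",edge(f,hm,-.06,.067,-.075,-.052,g),"strip R long",edge(f,hm,-.06,.067,-.10,-.052,g),"strip L",edge(f,hm,.06,.067,-.10,-.052,g),"pad R",edge(f,hm,-.085,.063,-.075,-.052,g),"pad L",edge(f,hm,.085,.063,-.12,-.052,g))
    f=F0[n];g=gray(f); print("  f0 pad R",edge(f,hm,-.085,.063,-.12,-.052,g),"L",edge(f,hm,.085,.063,-.12,-.052,g),"flap R",edge(f,hm,-.08,.076,-.03,.02,chan(f,0)),"L",edge(f,hm,.08,.076,-.03,.02,chan(f,0)))
    f=F4[n];g=gray(f); z=.0727
    print("  f4 strip R",edge(f,hm,-.06,z,-.11,-.08,g),"L",edge(f,hm,.06,z,-.11,-.08,g))
E
```

```text
top strip R [-0.0588  0.0004] strip R long [-0.059   0.0005] strip L [0.068  0.0054] pad R [-0.0823  0.0003] pad L [0.0883 0.0034]
  f0 pad R [-0.0828  0.0004] L [0.0828 0.0002] flap R [-0.0816  0.0024] L [0.0795 0.001 ]
  f4 strip R [-0.0614  0.0002] L [0.0633 0.0043]
scene strip R [-0.0576  0.0006] strip R long [-0.0583  0.0007] strip L [0.0641 0.0003] pad R [-0.084   0.0002] pad L [0.0839 0.0004]
  f0 pad R [-0.0839  0.0003] L [0.0839 0.0004] flap R [-0.0845  0.0025] L [0.0807 0.0009]
  f4 strip R [-0.06    0.0005] L [0.0627 0.0003]
```

All readings put the strip about 2 mm towards +y. I'll back off slightly, shift 2 mm, re-home it, then set the press.

```bash
python3 - <<'E'
from meas import *
import pickle
ori=[np.pi,0,HOME[2]]
def Q(back,z,lat): return [*(HOME[:2]-(.095+back)*hd+lat*nd),z]
robot.move_straight(Q(.001,.0866,.0008),vel=.03,attitude=ori); rep("unload")
robot.move_straight(Q(.006,.0878,.0005),vel=.03,attitude=ori); rep("back")
robot.move_straight(Q(.006,.0878,-.0014),vel=.02,attitude=ori); robot.sleep(.2); rep("shift")
robot.move_straight(Q(.006,.0865,-.0014),vel=.02,contact_N=3); rep("down")
robot.move_straight(Q(.0015,.0865,-.0014),vel=.02,attitude=ori); rep("in")
robot.move_straight(Q(-.003,.0865,-.0014),vel=.02,attitude=ori); robot.sleep(.2); rep("in2")
F=look("re",{"scene":(220,370,180,290,5),"top":(130,280,90,210,5)})
pickle.dump(F,open("f8.pkl","wb")); meas(F["scene"])
E
```

```text
unload t 22.63 tcp [0.5664 0.2286 0.0864] rot [3.141e+00 3.000e-03 1.820e-01] F [-5.6 -0.8  6.1] M [-0.03  0.63  0.03] op 0.105
   along -0.0021 lat 0.0007 Fx -5.7
back t 22.96 tcp [0.5622 0.227  0.0869] rot [3.141e+00 2.000e-03 1.810e-01] F [ 0.3 -0.1 -2.3] M [ 0.    0.02 -0.03] op 0.103
   along -0.0066 lat -0.0002 Fx 0.33
shift t 23.41 tcp [0.563  0.2259 0.0878] rot [-3.142 -0.     0.182] F [ 0.8 -0.6 -2.8] M [-0.01  0.06 -0.04] op 0.103
   along -0.006 lat -0.0014 Fx 0.62
down t 23.66 tcp [0.563  0.2259 0.0865] rot [-3.142 -0.     0.182] F [-0.4 -0.1 -1.2] M [-0.02 -0.    0.01] op 0.103
   along -0.006 lat -0.0013 Fx -0.38
in t 24.03 tcp [0.5677 0.2267 0.0865] rot [-3.141 -0.     0.182] F [ 0.5  0.4 -2. ] M [-0.03  0.    0.05] op 0.104
   along -0.0012 lat -0.0014 Fx 0.59
in2 t 24.61 tcp [0.5678 0.2268 0.0866] rot [3.139 0.008 0.182] F [-11.2  -4.5   8.1] M [-0.52  1.96 -0.03] op 0.103
   along -0.0012 lat -0.0014 Fx -11.82
blr front x -0.0025 lat 0.0008 dyaw 0.0099
br front x -0.0025 lat -0.0003 dyaw 0.0094
bl front x -0.0025 lat 0.0019 dyaw 0.0109
pose [0.6612 0.2459] yaw 0.1828 rms px 0.4 108
```

```bash
python3 - <<'E'
from meas import *
ori=[np.pi,0,HOME[2]]
def Q(back,z,lat): return [*(HOME[:2]-(.095+back)*hd+lat*nd),z]
zc=.0862
for i in range(6):
    robot.move_straight(Q(.0002,zc,-.0014),vel=.02,attitude=ori); robot.sleep(.4)
    fz=np.mean([robot.sense()["wrist_force"][2] for _ in range(1)])
    s=rep(f"zc {zc:.4f}"); fz=s["wrist_force"][2]
    if 8<fz<10: break
    zc-=np.clip((9-fz)/3.0*.001*.7,-.002,.0015)
E
```

```text
zc 0.0862 t 25.42 tcp [0.5678 0.2268 0.0864] rot [3.141e+00 2.000e-03 1.820e-01] F [-5.7 -1.2  5.2] M [-0.34  1.    0.02] op 0.105
   along -0.0012 lat -0.0014 Fx -5.79
zc 0.0853 t 26.07 tcp [0.5678 0.2268 0.0864] rot [3.14e+00 2.00e-03 1.82e-01] F [-7.5 -2.4 10.7] M [-0.52  1.39 -0.07] op 0.102
   along -0.0012 lat -0.0014 Fx -7.76
zc 0.0857 t 26.72 tcp [0.5678 0.2268 0.0864] rot [3.14e+00 2.00e-03 1.82e-01] F [-7.3 -2.9  8. ] M [-0.45  1.21 -0.03] op 0.105
   along -0.0012 lat -0.0014 Fx -7.73
```

```bash
python3 - <<'E'
from meas import *
import pickle
ori=[np.pi,0,HOME[2]]
def Q(back,z,lat): return [*(HOME[:2]-(.095+back)*hd+lat*nd),z]
robot.move_straight(Q(.0005,.0855,-.0014),vel=.02,attitude=ori); robot.sleep(.4)
fs=[]
for _ in range(6): robot.sleep(.08); fs.append(robot.sense()["wrist_force"])
print("mean F",np.round(np.mean(fs,0),2)); rep("")
F=look("fin",{"scene":(110,370,130,290,3),"top":(130,400,90,240,2)})
pickle.dump(F,open("f9.pkl","wb")); meas(F["scene"])
from knob import knob
f=F["scene"];W=world(f);d=W[...,:2]-HOME[:2];lx=d@hd;ly=d@nd;W0=world(pickle.load(open("f0.pkl","rb"))["scene"])
m=(f["image"][...,2]>1.3*f["image"][...,0].astype(float))&(abs(ly)<.075)
for lo in(-.045,-.025,-.005):
    q=m&(lx>lo)&(lx<lo+.02); print("flap z now/before",np.round([np.nanmedian(W[...,2][q]),np.nanmedian(W0[...,2][q])],4))
E
```

```text
mean F [-6.47 -2.54  8.13]
 t 27.87 tcp [0.5678 0.2267 0.0864] rot [3.141e+00 2.000e-03 1.820e-01] F [-6.2 -2.5  7.9] M [-0.46  1.19  0.01] op 0.104
   along -0.0011 lat -0.0014 Fx -6.51
blr front x -0.0025 lat 0.0008 dyaw 0.0086
br front x -0.0024 lat -0.0003 dyaw 0.0089
bl front x -0.0025 lat 0.0018 dyaw 0.0086
pose [0.6611 0.246 ] yaw 0.185 rms px 0.47 109
flap z now/before [0.0751 0.0757]
flap z now/before [0.0757 0.0758]
flap z now/before [0.0758 0.0754]
```

View pics/fin_scene.png

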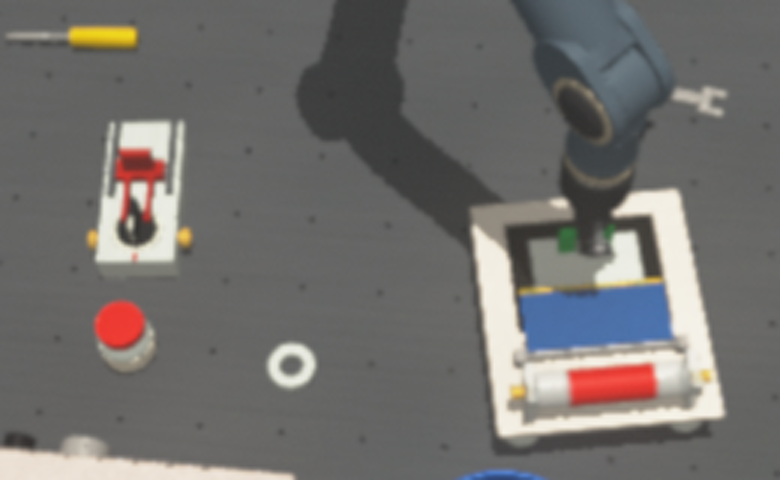

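```bash
python3 - <<'E'
from meas import *
print(robot.close_job()); rep("end")
E
```

```text
the job is handed in; nothing more can be done
None
the job is handed in; nothing more can be done
```

The job is handed in, at about 28 s on the robot clock. I turned the knob to the red mark, slid the lock over it, and tucked the strip under the flap. The arm is still holding the strip against the stop and pressing it on the pad.

**Last checks**
- **Knob:** the bar is within about 0.01 rad of the control's axis, so the knob is at about 1.40. I measured this by depth before locking; afterwards I only looked at the pictures.
- **Lock:** it travelled 59.9 mm into its end stop, with one prong on each side of the bar.
- **Strip home:** it was hard against the stop, not moving under a 21 N push, and stopped at the same place after I re-centred it. The moment about vertical stayed near zero under push, which suggests it is square.
- **Flap:** its height is unchanged to within 0.6 mm, so it was not lifted.
- **Press:** wrist Fz is +8.1 N, against about -2.1 N when the strip was held free, so about 10 N on the pad. The forward push is about 6.5 N.
- **Bystanders:** I compared no positions, but nothing looked moved in the final picture.

**Checks that disagreed**
- **Fully home:** the camera fit of the visible part of the strip puts the front edge about 2.5 mm short. That part is partly shadowed and covers few pixels, so I trusted the hard stop instead.
- **Centring:** my first placing was about 2 mm off-centre towards +y, so I corrected it. The fits now range from -0.3 to +1.9 mm.
- **Squareness:** the camera fit shows about 0.009 rad of turn, which is near its noise.

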